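# Couple the position sensor to the test slide and draw it to full stroke

## Task

Set up the linear position sensor for a full-stroke check: run the carriage up to the sensor as far as it goes, so that the eye on the sensor's rod lies in the carriage's fork with the holes in line, then take the long T-handled pin (not the stubby one) and pass it down through both ears and the eye until its collar sits flat on the fork. With the two coupled, draw the carriage back to its outer stop so that it brings the rod all the way out, and leave the pin fully home. Leave the other things on the bench where they lie.

Things in the scene. Friction and masses are not known exactly. Their poses are not given: they have to be found in the camera images.
- carriage (a joint): Position of the carriage on the two shafts of the test slide, m: 0 = against its inner stop next to the sensor (eye fully in the fork), 0.10 = against its outer stop. It moves along the slide's own y axis (the y axis of point fork_top): growing values go towards -y of that axis. Stiff bearings: about 2 N to push it, and it stays where it is left.
- rod (a joint): How far the sensor's rod is drawn out, m: 0 = fully in (as it starts), can go to 0.108. It slides along the same axis as the carriage, growing towards the carriage; about 1 N. When both joints read the same the holes of eye and fork are in line.
- carriage_knob (a point): Centre of the black round knob on top of the carriage (steel-dark block with a fork, riding on two shafts): a plain upright cylinder 32 mm in diameter, 30 mm high (15 mm above and below this point), standing 10 mm clear above the flat top of the block; 95 mm from the fork's hole. The block's top is 25 mm below this point. Axes are those of the test slide: x across it, y along it towards the sensor, z up.
- fork_top (a point): Centre of the hole at the upper face of the fork's upper ear, on the carriage; 97 mm above the bench. The fork is two level round-ended ears 48 mm wide and 12 mm thick, 16 mm apart, with plain vertical holes 18 mm in diameter right through; it opens towards the sensor. Below it 75 mm are free (the slide's base plate is 81 mm below this point). Axes are those of the test slide: y along it towards the sensor, z up.
- eye (a point): Centre of the hole in the flat round eye at the end of the sensor's rod: eye 48 mm across and 12 mm thick, lying level, hole 18 mm in diameter; this point is 77 mm above the bench, 20 mm below the upper face of the fork. y axis along the slide towards the sensor.
- pin_handle (a point): Centre of the cross-bar of the long T-handled pin (bare metal, 113 mm long, about 0.2 kg, lying on the bench). The bar is round, 22 mm thick and 64 mm long with ball-shaped ends. The pin's own x axis runs from handle to nose, its y axis along the bar. Pinched at the two ball ends at about 6 N it swings about the bar and hangs nose down, within 0.2 rad; 40 N holds it there.
- pin_seat (a point): Centre of the underside of the pin's collar (24 mm in diameter, 6 mm thick), 27 mm from the cross-bar's centre towards the nose; it lies on point fork_top when the pin is fully home. Same axes as pin_handle. Lying, the pin rests on this collar and its shank.
- pin_tip (a point): Nose end of the pin, 102 mm from the cross-bar's centre and 75 mm from the collar's underside. The shank is 16 mm in diameter, its last 13 mm taper to 8 mm. Same axes.
- stub_handle (a point): The stubby T-handled pin, a bystander: same handle and collar, but its shank is only 38 mm long, too short for this fork. Centre of its cross-bar.
- screwdriver_grip (a point): Screwdriver with a grey handle, 170 mm long, a bystander: a point on its handle.
- multimeter: Hand-held grey multimeter 75 x 150 x 34 mm, a bystander: centre of its underside.
- tip_cleaner: Round dark tip-cleaning pot 72 mm across with brass wool in it, a bystander: centre of its underside.
- flux_bottle: White bottle with a black cap, 48 mm across and 100 mm high, a bystander: centre of its underside.
- board_module: Green circuit board 100 x 65 mm on four brass legs, a bystander: centre of its underside.
Not all that is in view belongs to the job. What is shaped like the part that bears pin_handle but orange or purple is not meant.

How it is judged (in metres and radians):
On the way, in this order (a step that is already met when the one before it is completed fails the run):
1. the carriage has been run up against its inner stop by the sensor (within 3 mm) (value of joint carriage below 0.003 m), for 0.2 s.
2. the pin is through both ears and the eye, its collar down on the fork (z of pin_seat in the frame of fork_top between -0.004 and 0.003 m and horizontal distance between pin_seat and fork_top below 0.005 m and horizontal distance between pin_tip and eye below 0.007 m and angle between the x axis of pin_handle and the z axis of fork_top, either way round below 0.12 rad), for 0.3 s.
At the end, for the whole second after the job is handed in: The carriage is within 4 mm of its outer stop and the rod is drawn out with it (91 mm or more); the pin stands upright (within 0.12 rad) through both ears and the eye with its collar on the upper ear (within 3 mm); everything is at rest (all of step 2 and value of joint carriage above 0.096 m and value of joint rod above 0.091 m and velocity of joint each of carriage, rod below 0.01 m/s); the robot touches nothing.
It fails at once if a bystander (stubby pin, screwdriver, multimeter, pot, bottle, circuit board) is moved more than 30 mm (distance of any of stub_handle, screwdriver_grip, multimeter, tip_cleaner, flux_bottle, board_module from where it was at the start of the episode above 0.03 m).
It also fails if it takes over 72 s, if anything falls off the work surface, if the arm or the gripper's body presses on something with over 40 N, if the wrist force passes 120 N, or if a joint passes its speed limit or range.

## Robot

A 6-joint arm with a two-finger parallel gripper is mounted at the origin on the work surface. World frame = base frame: x ahead of the robot, y to its left, z up, the work surface at z = 0. Lengths are in mm, angles in degrees, forces in N, time in s.
With the tool pointing down it reaches from about 325 to 875 mm from the base axis. Payload 4.4 kg.
Tool frame: the origin (TCP) lies at the very end of the fingers, on their centre line; the grasp point (between the pads) lies 19 mm behind it; z points along the fingers, y is the direction in which the jaws open and shut (so a half turn about z gives the same grasp; the last joint's range is limited). The gripper opens to 85 mm and grips with 20 to 120 N. Pads are 22 mm wide; open, the fingers measure 114 mm over their backs; the gripper's body (76 mm by 85 mm) begins 54 mm behind the grasp point. The pads swing forward as they close: fully open they stand 13 mm farther back than shut.
Start: joints at [-84.769, 11.837, 88.321, -0, 79.842, -8.623], TCP at [137.671, -558.278, 231.282] pointing down, gripper open.
Joint ranges: [-156.59, 156.59], [-49.26, 127.26], [12.9, 141.05], [-63.56, 243.56], [4.71, 150.69], [-161.64, 161.64]. Speed limits (degrees/s): [159.86, 159.86, 180, 180, 180, 180].

## Interface

Orientations are given as a 3x3 rotation matrix whose columns are the frame's x, y, z axes.
In Python, from station import arm, effector, kin, telemetry, grab_frame, get_calibration, workorder, silhouettes, tip_of gives the robot as it stands. Calls block until the motion is done:
- arm.goto(position, orientation): joint-space move of the TCP to a pose.
- arm.move_linear(position, velocity=150, orientation=None, contact_N=None): straight line of the TCP; orientation=None keeps the orientation; velocity is the mean speed in mm/s. With contact_N (N) it stops when the force on the tool has changed by that much, and returns True; else False.
- arm.goto_joints(angles): joint-space move.
- effector.ungrasp() and effector.gripper_close(squeeze=None): open the fingers fully, or close them until they stop; squeeze is the grip in N (None keeps the last).
- arm.pause(seconds).
- kin.inverse_kinematics(position, orientation): joint angles nearest the present ones, or None.
- telemetry.get_obs(): the state.
- grab_frame(name): name is "side" or "top"; returns the picture (420x560x3 uint8, blue, green, red); there is no depth.
- get_calibration(name): a dict with "camera_matrix" (3x3 intrinsics, pixels), "R" (3x3) and "t" (3): a world point X has camera coordinates R X + t. Camera axes: x right, y down, z forward; pixel columns grow to the right and rows downward; lengths in mm; the calibration is good to about 2 mm. A picture is of the moment at which its call begins. get_calibration takes no time and is no camera call.
A pose or a line that the arm cannot do raises arm.Unreachable and nothing moves.
- workorder.sign_off(): hands the job in, once; it reports no verdict.
Trained networks look in the newest picture that a camera, given by its name, has taken for a name from the list of things; names that differ only in an ending like _2 or _b are one class to them, and where a whole thing is asked for, a point or a joint stands for the part that bears it (a point fixed in the world has none). Each returns a list of dicts, best first, with "confidence" (0 to 1); they miss things now and then, are a little off and sometimes report something else, mostly with a low value. They report only what shows in the picture. A call takes as long as a camera call. They do not tell look-alikes from the thing itself.
- silhouettes(camera, thing): "pixels" (420x560 bool, what is visible of it) and "bbox" ([left, top, right, bottom] in pixels, round what is visible of it).
- tip_of(camera, thing): "location" ([column, row] in pixels: a listed point, or the origin of a listed thing).
The state is a dict: "clock": time; "q": joint angles; "qd": joint speeds; "effort": joint torques, N m; "tool_pos": TCP position; "tcp_rot": TCP orientation; "contact_force": force on the tool from outside, world axes, zero at the start; "wrist_torque": the same for the moment, N m; "opening": finger opening in mm.
Only numpy, scipy, OpenCV 4.12 (cv2) and the standard library are available. Lean on these libraries where they do the work, as an engineer would, in place of code of your own. Each camera call takes 0.05 s, during which the arm holds its last target.

## Working session

There is one attempt and no reset: what is moved stays moved. The work goes in short steps, each a Python script; the robot and the scene stay as the last script left them, time stands still between calls to the robot, and variables do not carry over. Pictures are saved under pics/ and viewed, and the job is handed in when it is done.

```bash
mkdir -p pics; ls; python3 - <<'E'
from station import *
import cv2
for c in ["side","top"]:
    f=grab_frame(c); cv2.imwrite(f"pics/{c}0.png",f)
    k=get_calibration(c); print(c,k)
    for n in ["carriage_knob","fork_top","eye","pin_handle","pin_seat","pin_tip","stub_handle"]:
        print(n,[(round(d["confidence"],2),[round(float(v),1) for v in d["location"]]) for d in tip_of(c,n)])
print(telemetry.get_obs())
E
```

```text
pics
side {'camera_matrix': array([[537.598274  ,   0.        , 284.21776349],
       [  0.        , 537.598274  , 212.83386446],
       [  0.        ,   0.        ,   1.        ]]), 'R': array([[-0.70001876, -0.71412395,  0.00084309],
       [-0.40580027,  0.39681299, -0.82332593],
       [ 0.58762222, -0.57668573, -0.56756823]]), 't': array([ 320.95612044,  267.1396169 , 1165.53204399])}
carriage_knob [(0.79, [259.7, 168.4])]
fork_top [(0.6, [229.0, 192.7])]
eye [(0.59, [210.2, 205.5])]
pin_handle [(0.64, [327.9, 208.3]), (0.6, [326.7, 247.9])]
pin_seat [(0.87, [332.0, 250.4]), (0.52, [338.1, 211.8]), (0.22, [121.1, 294.7])]
pin_tip [(0.93, [360.7, 247.4]), (0.55, [361.1, 226.0])]
stub_handle [(0.8, [271.9, 238.8]), (0.69, [360.9, 226.1])]
top {'camera_matrix': array([[416.69989349,   0.        , 287.48637844],
       [  0.        , 416.69989349, 213.17223792],
       [  0.        ,   0.        ,   1.        ]]), 'R': array([[ 0.0264711 , -0.99955107,  0.01403345],
       [-0.9923456 , -0.02796902, -0.12028279],
       [ 0.12062129, -0.01074202, -0.99264048]]), 't': array([ -19.580
[... 559 characters left out ...]
645576e-03,
        7.98407458e+01, -8.62350963e+00]), 'qd': array([ 0.01018853, -0.02512353,  0.05971065, -0.03110507, -0.16359991,
       -0.0217721 ]), 'effort': array([ 3.30038338e-04, -3.82996416e+01, -2.91954124e+01, -4.55520558e-04,
        5.71525798e-04, -4.78360477e-06]), 'tool_pos': array([ 137.67878646, -558.2810213 ,  231.30964033]), 'tcp_rot': array([[ 9.70907853e-01,  2.39453421e-01,  2.51262177e-05],
       [ 2.39453422e-01, -9.70907851e-01, -5.46475614e-05],
       [ 1.13096965e-05,  5.90743054e-05, -9.99999998e-01]]), 'contact_force': array([-0.23071526, -1.11373879, -0.26990867]), 'wrist_torque': array([-0.00270148,  0.01339404,  0.04123239]), 'opening': 85.04265702138699}
```

View pics/side0.png

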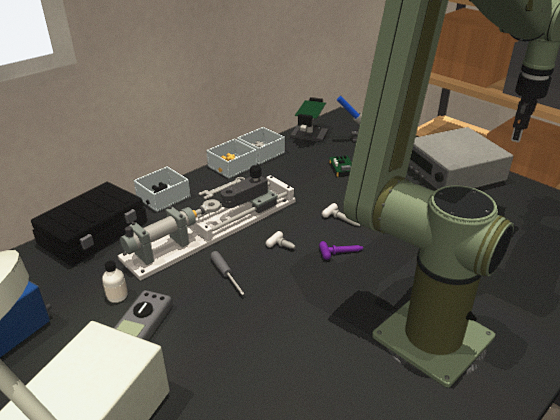

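View pics/top0.png

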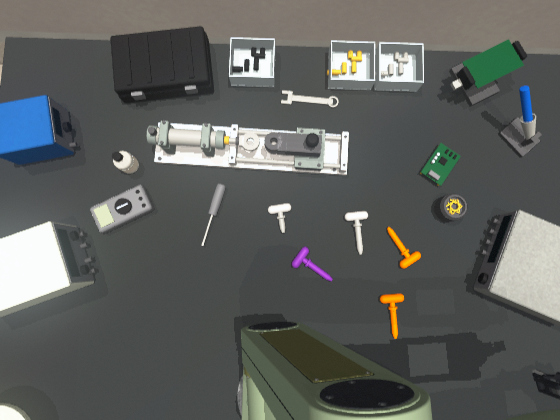

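```bash
cat > h.py <<'E'
from station import *
import numpy as np, cv2
from scipy.optimize import least_squares
C={c:get_calibration(c) for c in("side","top")}
def proj(c,X):
    k=C[c]; p=k["camera_matrix"]@(k["R"]@np.array(X,float)+k["t"]); return p[:2]/p[2]
def tri(ps,pt,z=None):
    f=lambda X:np.r_[proj("side",X)-ps,proj("top",X)-pt]
    r=least_squares(f,[500,0,50]); return r.x,np.round(r.fun,1)
def onz(c,p,z):
    k=C[c]; d=k["R"].T@np.linalg.inv(k["camera_matrix"])@np.r_[p,1]; o=-k["R"].T@k["t"]
    return o+d*(z-o[2])/d[2]
def crop(name,f,x0,y0,x1,y1,s):
    cv2.imwrite(name,cv2.resize(f[y0:y1,x0:x1],None,fx=s,fy=s,interpolation=cv2.INTER_CUBIC))
E
python3 - <<'E'
from h import *
np.set_printoptions(precision=1,suppress=True)
a=cv2.imread("pics/top0.png"); b=cv2.imread("pics/side0.png")
A=cv2.resize(a[110:270,230:410],None,fx=4,fy=4,interpolation=cv2.INTER_CUBIC)[:, :]
cv2.imwrite("pics/c_top.png",A[:600])
crop("pics/c_side.png",b,190,160,380,270,4)
crop("pics/c_slide.png",a,140,110,360,180,3.6)
print("knob",tri([259.7,168.4],[309.7,139.4]))
print("handle",tri([327.9,208.3],[354.9,219.8]),onz("top",[355,218],13),onz("side",[329,209],13))
print("seat",tri([338.1,211.8],[358,228.4]),"tip",tri([361.1,226.],[360.5,255.9]))
grab_frame("top");
for n in ["pin_handle","stub_handle"]:
    for d in silhouettes("top",n): print(n,d["confidence"],d["bbox"])
grab_frame("side");
for n in ["pin_handle","stub_handle"]:
    for d in silhouettes("side",n): print(n,d["confidence"],d["bbox"])
E
```

```text
knob (array([631.8, -59.8, 136.3]), array([-3.7, -0.6,  2.2,  2.5]))
handle (array([ 460.6, -182.2,   25.1]), array([ 1.6,  0. , -0.9, -1.1])) [ 463.9 -187.    13. ] [ 470.9 -192.5   13. ]
seat (array([ 436.4, -193.4,   19.7]), array([ 0.4,  0. , -0.2, -0.3])) tip (array([ 363.4, -204.9,    2.1]), array([-0.4,  0. ,  0.2,  0.3]))
pin_handle 0.93 [386.2, 228.4, 423.3, 269.0]
pin_handle 0.83 [345.2, 211.8, 368.9, 254.3]
pin_handle 0.82 [381.5, 292.8, 404.8, 338.7]
pin_handle 0.8 [291.6, 247.5, 330.8, 280.7]
stub_handle 0.6 [265.6, 203.4, 292.0, 237.3]
pin_handle 0.77 [321.8, 203.5, 358.1, 225.2]
pin_handle 0.52 [319.4, 242.0, 363.7, 259.0]
pin_handle 0.46 [194.3, 198.2, 217.8, 213.5]
stub_handle 0.74 [266.2, 230.1, 298.2, 249.3]
```

View pics/c_top.png

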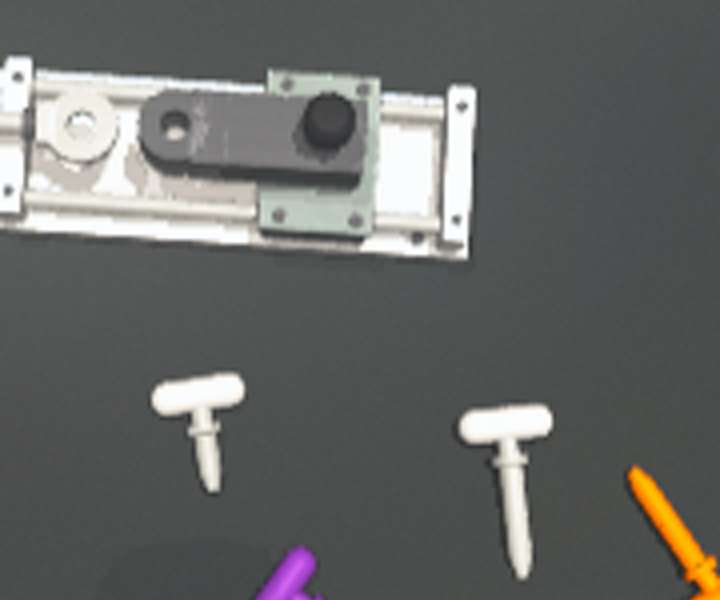

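View pics/c_side.png

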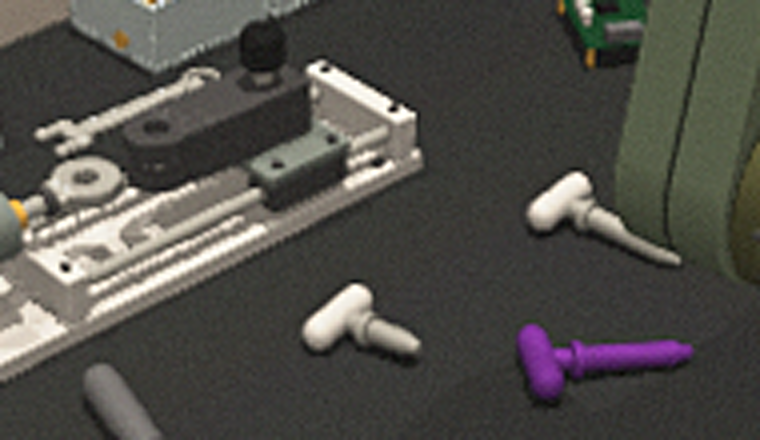

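View pics/c_slide.png

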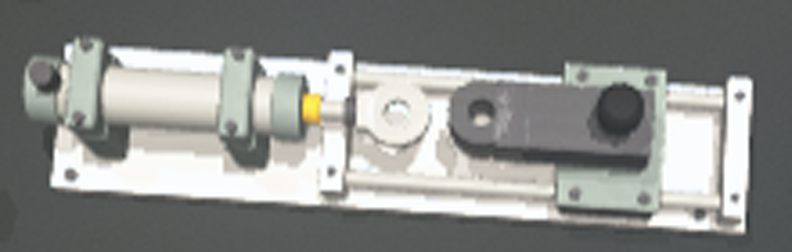

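```bash
python3 - <<'E'
from h import *
np.set_printoptions(precision=1,suppress=True)
print("knob",tri([255.5,170.5],[312,139.5]))
k=onz("top",[312,139.3],122); print("knob@122 top",k, proj("side",k))
print(" @137(top face)",onz("top",[312.3,139],137))
h=onz("top",[273.6,141.4],97); e=onz("top",[250.3,141.1],83)
print("hole",h,proj("side",h),"eye",e,proj("side",e))
print("hole side",onz("side",[190+155/4,160+127/4],97),"eye side",onz("side",[190+86/4,160+178/4],83))
# plate bottom edge in crop: (52,187)->(745,232) z 16
p=onz("top",[140+52/3.6,110+187/3.6],14);q=onz("top",[140+745/3.6,110+232/3.6],14)
print("axis dir",(p-q)/np.linalg.norm(p-q), np.linalg.norm(p-q))
# shaft/plate upper edge
p=onz("top",[140+90/3.6,110+45/3.6],16);q=onz("top",[140+755/3.6,110+78/3.6],16)
print("axis dir",(p-q)/np.linalg.norm(p-q), np.linalg.norm(k-h))
f=lambda x,y:(230+x/4,110+y/4)
for n,p,z in (("barL",(470,426),13.5),("barR",(542,419),13.5),("bar",(506,423),13.5),("tip",(523,575),7)):
    print(n,onz("top",f(*p),z))
g=lambda x,y:(190+x/4,160+y/4)
for n,p,z in (("barL",(543,215),13.5),("barR",(575,187),13.5),("bar",(559,201),13.5),("tip",(677,260),7)):
    print(n,onz("side",g(*p),z))
E
```

```text
knob (array([640.3, -62.1, 123.6]), array([-0.8, -0.1,  0.5,  0.5]))
knob@122 top [642.6 -61.  122. ] [253.9 170.7]
 @137(top face) [638.7 -60.7 137. ]
hole [641.9  33.6  97. ] [228.5 190.9] eye [645.   93.2  83. ] [210.8 203.2]
hole side [638.   35.8  97. ] eye side [638.7  95.9  83. ]
axis dir [0. 1. 0.] 518.6314277273776
axis dir [0. 1. 0.] 97.86459018638536
barL [ 467.3 -166.9   13.5]
barR [ 473.3 -214.9   13.5]
bar [ 470.  -190.9   13.5]
tip [ 369.7 -204.     7. ]
barL [ 460.9 -167.3   13.5]
barR [ 468.5 -210.4   13.5]
bar [ 464.7 -188.7   13.5]
tip [ 365.2 -200.1    7. ]
```

```bash
python3 - <<'E'
from h import *
np.set_printoptions(precision=4,suppress=True)
for P,Q,z in (((52,187),(745,232),14),((90,45),(755,78),16)):
    p=onz("top",[140+P[0]/3.6,110+P[1]/3.6],z);q=onz("top",[140+Q[0]/3.6,110+Q[1]/3.6],z)
    print(p,q,(p-q)/np.linalg.norm(p-q))
def R(yaw): # tool y axis dir angle yaw in world xy, z down
    y=np.array([np.cos(yaw),np.sin(yaw),0]); z=np.array([0,0,-1.]); return np.c_[np.cross(y,z),y,z]
for yaw in (0,np.pi):
    print(kin.inverse_kinematics([640,-61.5,160],R(yaw)))
E
```

```text
[600.1241 354.0319  14.    ] [ 581.2036 -164.2543   14.    ] [0.0365 0.9993 0.    ]
[709.7916 331.9737  16.    ] [ 699.7081 -170.4238   16.    ] [0.0201 0.9998 0.    ]
[-13.1938  23.4229  82.0792  -0.      74.498  -13.1938]
None
```

```bash
cat >> h.py <<'E'
TH=0.028
U=np.array([np.sin(TH),np.cos(TH),0.])   # slide +y
V=np.array([np.cos(TH),-np.sin(TH),0.])  # slide +x
def R(yaw):
    y=np.array([np.cos(yaw),np.sin(yaw),0]); z=np.array([0,0,-1.]); return np.c_[np.cross(y,z),y,z]
def st(m=""):
    o=telemetry.get_obs(); print(m,round(o["clock"],2),np.round(o["tool_pos"],1),"F",np.round(o["contact_force"],1),"T",np.round(o["wrist_torque"],2),"op",round(o["opening"],1)); return o
E
python3 - <<'E'
from h import *
arm.move_linear([137.7,-558.3,330],velocity=300)
arm.goto([640,-61.5,260],R(-TH)); st()
arm.move_linear([640,-61.5,150],velocity=200)
cv2.imwrite("pics/s1.png",grab_frame("side"));cv2.imwrite("pics/t1.png",grab_frame("top"))
st()
E
```

```text
4.09 [639.9 -62.7 260.2] F [-0.3 -0.3 -0.2] T [ 0.01 -0.02 -0.01] op 85.5
 4.89 [641.7 -62.1 152.6] F [-0.4 -0.2 -1.2] T [ 0.01  0.02 -0.05] op 85.3
```

```bash
python3 - <<'E'
from h import *
a=cv2.imread("pics/t1.png");b=cv2.imread("pics/s1.png")
A=cv2.resize(a[90:190,220:380],(640,400));B=cv2.resize(b[100:240,180:340],None,fx=4,fy=4)
cv2.imwrite("pics/c1a.png",A);cv2.imwrite("pics/c1b.png",B)
E
```

```text
(no output)
```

View pics/c1b.png

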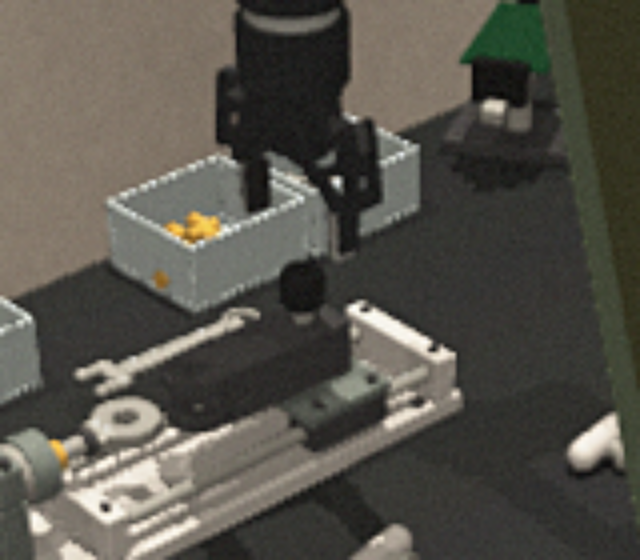

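View pics/c1a.png

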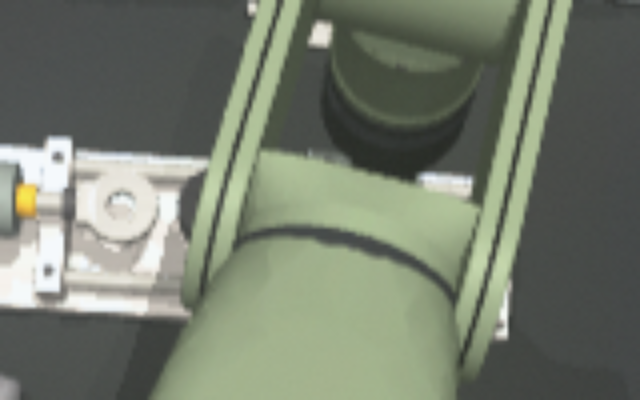

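```bash
python3 - <<'E'
from h import *
print(arm.move_linear([640,-61.5,106],velocity=120,contact_N=8)); st()
effector.gripper_close(squeeze=30); arm.pause(0.2); o=st("closed")
p=np.array([640,-61.5,106])
print(arm.move_linear(p+U*75,velocity=80,contact_N=14)); st("pushed")
cv2.imwrite("pics/s2.png",grab_frame("side"));cv2.imwrite("pics/t2.png",grab_frame("top"))
E
python3 - <<'E'
import sys; sys.path.insert(0,'.')
import os; os.chdir('.')
from h import *
b=cv2.imread("pics/s2.png")
cv2.imwrite("pics/c2b.png",cv2.resize(b[110:240,130:320],None,fx=4,fy=4))
E
```

```text
False
 5.41 [640.2 -61.5 106.2] F [0.4 0.3 0.3] T [-0.03  0.01 -0.  ] op 85.5
closed 6.15 [638.1 -61.5 106.8] F [-6.9 -0.4  6.4] T [ 0.02  1.08 -0.  ] op 31.0
True
pushed 6.9 [640.3  -0.8 106.8] F [-0.2 -2.4  3.2] T [-0.03 -0.05  0.24] op 31.1
```

View pics/c2b.png

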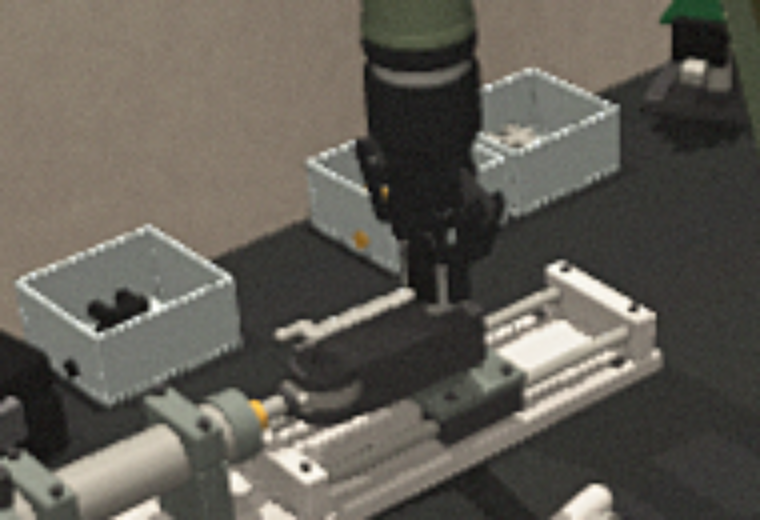

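```bash
sed -i 's/^TH=.*/TH=0.035/' h.py; python3 - <<'E'
from h import *
p=telemetry.get_obs()["tool_pos"].copy()
print(arm.move_linear(p+U*8,velocity=15,contact_N=15)); st("pushed")
arm.pause(0.3); st()
effector.ungrasp(); st("open")
arm.move_linear(np.r_[p[:2],180],velocity=200); st()
cv2.imwrite("pics/s3.png",grab_frame("side"))
b=cv2.imread("pics/s3.png")
cv2.imwrite("pics/c3b.png",cv2.resize(b[110:240,130:320],None,fx=4,fy=4))
E
```

```text
True
pushed 7.39 [640.3  -1.  106.8] F [-0.4 -1.9  2.9] T [ 0.12 -0.1   0.2 ] op 31.2
 7.69 [640.2  -1.  106.8] F [-0.1  0.3  4.2] T [ 0.21 -0.15  0.19] op 31.0
open 8.27 [640.   -1.1 106.5] F [1.4 0.6 0.6] T [ 0.02 -0.    0.04] op 85.7
 8.78 [640.2  -0.9 179.9] F [-0.2 -0.1 -0.1] T [ 0.01 -0.01 -0.02] op 85.6
```

View pics/c3b.png

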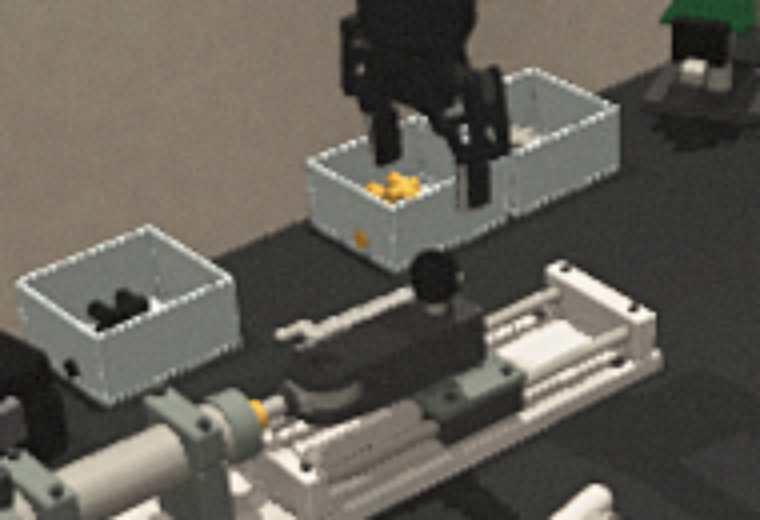

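```bash
python3 - <<'E'
from h import *
for y in (-1.45,1.69): print(y,kin.inverse_kinematics([467.4,-190,100],R(y)))
arm.move_linear([600,-60,230],velocity=300)
arm.goto([467.4,-190,90],R(-1.45) if kin.inverse_kinematics([467.4,-190,100],R(-1.45)) is not None else R(1.69)); arm.pause(.1);st()
cv2.imwrite("pics/s4.png",grab_frame("side"));cv2.imwrite("pics/t4.png",grab_frame("top"))
b=cv2.imread("pics/s4.png");a=cv2.imread("pics/t4.png")
cv2.imwrite("pics/c4.png",np.hstack([cv2.resize(b[130:270,260:400],(400,400)),cv2.resize(a[150:290,280:420],(400,400))]))
E
```

```text
-1.45 [-3.19590676e+01  1.21048583e+01  1.05027087e+02 -2.54444375e-14
  6.28680545e+01  5.11198127e+01]
1.69 [-3.19590676e+01  1.21048583e+01  1.05027087e+02 -2.54444375e-14
  6.28680545e+01 -1.28788935e+02]
 10.4 [ 468.7 -189.7   90.5] F [-0.2 -0.5  1. ] T [ 0.02 -0.06  0.  ] op 85.5
```

View pics/c4.png

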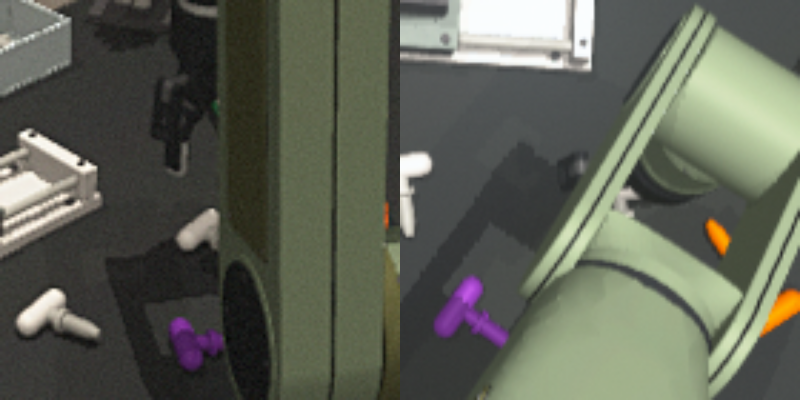

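```bash
python3 - <<'E'
from h import *
arm.move_linear([466.3,-190,25],velocity=100,contact_N=8); st()
print(arm.move_linear([466.3,-190,-14],velocity=20,contact_N=5)); o=st("contact?")
E
```

```text
11.3 [ 466.8 -190.3   25.4] F [ 0.3 -0.  -0.3] T [-0.02  0.03  0.04] op 85.5
True
contact? 13.07 [ 466.2 -190.   -13.1] F [-0.8  1.3  5.2] T [-0.02  0.03  0.02] op 85.6
```

```bash
python3 - <<'E'
from h import *
arm.move_linear([466.3,-190,-2.5],velocity=40); st()
try:
    effector.gripper_close(squeeze=6)
except Exception as e: print(repr(e))
arm.pause(.2); st("closed")
cv2.imwrite("pics/s5.png",grab_frame("side"))
arm.move_linear([466.3,-190,40],velocity=50);st()
arm.move_linear([466.3,-190,150],velocity=120);arm.pause(.3);st("lifted")
cv2.imwrite("pics/s5b.png",grab_frame("side"))
cv2.imwrite("pics/t5b.png",grab_frame("top"))
b=cv2.imread("pics/s5b.png");a=cv2.imread("pics/s5.png")
cv2.imwrite("pics/c5.png",np.hstack([cv2.resize(a[100:260,240:400],(400,400)),cv2.resize(b[100:260,240:400],(400,400))]))
E
```

```text
13.52 [ 466.4 -190.1   -2.3] F [-0.9 -0.4 -0.8] T [-0.02  0.01  0.01] op 85.0
closed 14.06 [ 466.1 -189.9   -2.6] F [-0.5  0.3  1.8] T [-0.03  0.05 -0.05] op 62.1
 15.11 [ 466.  -189.8   39.7] F [-0.1 -0.1 -2.6] T [-0.01 -0.08  0.05] op 62.0
lifted 16.48 [ 466.  -189.8  149.4] F [-0.2  0.7 -1. ] T [-0.06 -0.08 -0.  ] op 62.1
```

View pics/c5.png

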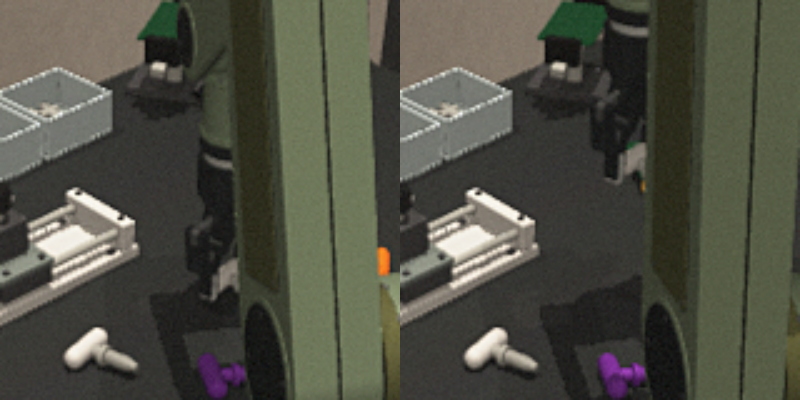

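```bash
python3 - <<'E'
from h import *
arm.move_linear([480,-150,240],velocity=200)
arm.goto([600,20,260],R(-TH)); arm.pause(.4); st()
cv2.imwrite("pics/s6.png",grab_frame("side"))
cv2.imwrite("pics/t6.png",grab_frame("top"))
b=cv2.imread("pics/s6.png");a=cv2.imread("pics/t6.png")
cv2.imwrite("pics/c6.png",np.hstack([cv2.resize(b[50:240,150:340],(400,400)),cv2.resize(a[60:220,200:360],(400,400))]))
E
```

```text
18.61 [599.9  19.4 260.2] F [-0.4 -0.  -3.2] T [ 0.08 -0.    0.  ] op 62.3
```

View pics/c6.png

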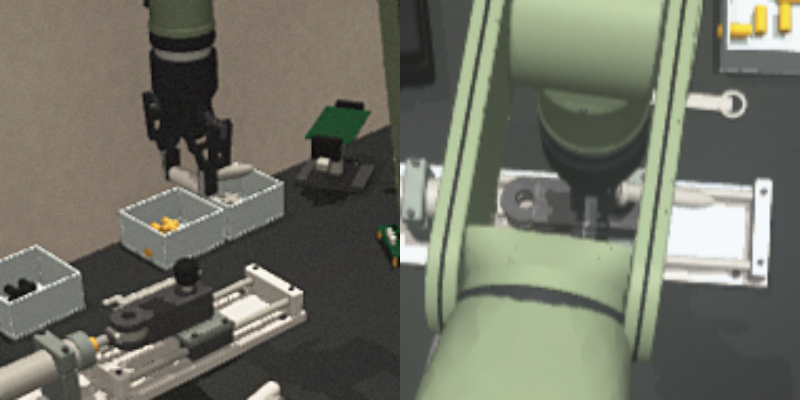

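View pics/c7.png

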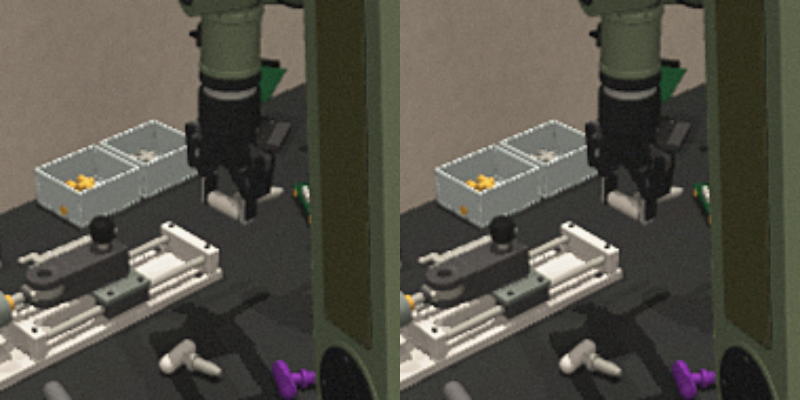

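```bash
python3 - <<'E'
from h import *
Z=np.array([0,0,1.])
def RH(yaw,tilt=0): # tool z horizontal along (cos yaw, sin yaw), tool x up
    z=np.array([np.cos(yaw),np.sin(yaw),0]); x=Z; return np.c_[x,np.cross(z,x),z]
np.set_printoptions(precision=1,suppress=True)
hole=np.array([640.3,-1,0])+U*95; print(hole)
for yd in (-30,-15,-2,10,20,45,70):
  for h in (124,220,300):
    print(yd,h,kin.inverse_kinematics(np.array([hole[0],hole[1],h])+9*np.array([np.cos(np.radians(yd)),np.sin(np.radians(yd)),0]),RH(np.radians(yd))))
E
```

```text
[643.6  93.9   0. ]
-30 124 [  22.2   43.1  111.1  235.1   74.6 -110.9]
-30 220 [  22.2   29.5  114.3  238.    68.8 -120.1]
-30 300 [  22.2   18.9  114.8  241.8   63.7 -129.6]
-15 124 [ 13.7  41.  119.3 210.2  72.8 -99.8]
-15 220 [  13.7   25.3  122.8  212.8   62.4 -106.6]
-15 300 [  13.7   12.9  123.5  217.1   52.7 -114.6]
-2 124 [  3.1  40.2 123.7 185.3  74.  -91.5]
-2 220 [  3.1  23.1 127.5 185.9  60.7 -92.9]
-2 300 [  3.1   9.3 128.2 186.9  47.7 -94.7]
10 124 [ -7.7  40.1 124.8 161.7  75.6 -85.3]
10 220 [ -7.7  22.5 128.7 159.9  62.7 -80.5]
10 300 [ -7.7   8.4 129.4 156.6  50.1 -74.5]
20 124 [-15.8  40.3 123.4 143.   76.8 -80.2]
20 220 [-15.8  23.2 127.1 140.3  66.4 -71.6]
20 300 [-15.8   9.6 127.8 135.6  56.7 -61.7]
45 124 [-27.3  42.8 112.1 106.1  82.6 -66. ]
45 220 [-27.3  29.  115.3 104.5  79.8 -55.6]
45 300 [-27.3  18.2 115.9 102.5  77.4 -45.4]
70 124 [-28.5  49.   94.3  83.1  95.1 -53.7]
70 220 [-28.5  38.1  97.1  83.9  96.  -45.5]
70 300 [-28.5  29.8  97.6  84.8  96.8 -37.6]
```

```bash
cat >> h.py <<'E'
def RH(yaw,tilt=0): # tool z horizontal along yaw, tool x up; tilt>0 rotates tool so that -x(tool) leans toward tool z dir
    z=np.array([np.cos(yaw),np.sin(yaw),0]); x=np.array([0,0,1.]); 
    y=np.cross(z,x)
    c,s=np.cos(tilt),np.sin(tilt)
    x2=c*x-s*z; z2=s*x+c*z
    return np.c_[x2,y,z2]
E
python3 - <<'E'
from h import *
effector.gripper_close(squeeze=60)
arm.move_linear([520,-80,330],velocity=250)
arm.goto([600,60,300],RH(np.radians(10))); arm.pause(.3); st()
a=grab_frame("side");cv2.imwrite("pics/s8.png",a)
b=grab_frame("top");cv2.imwrite("pics/t8.png",b)
cv2.imwrite("pics/c8.png",np.hstack([cv2.resize(a[40:240,120:320],(400,400)),cv2.resize(b[20:220,170:370],(400,400))]))
E
```

```text
24.6 [600.2  60.  300.3] F [ 0.4 -0.3 -1.7] T [-0.16  0.79 -0.03] op 60.5
```

View pics/c8.png

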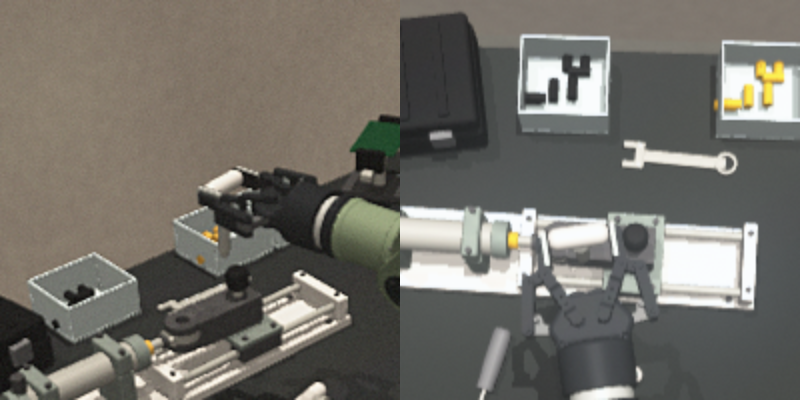

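```bash
python3 - <<'E'
from h import *
np.set_printoptions(precision=1,suppress=True)
a=cv2.imread("pics/s8.png");b=cv2.imread("pics/t8.png")
cv2.imwrite("pics/c9.png",np.hstack([cv2.resize(a[115:185,200:270],(400,400),interpolation=2),cv2.resize(b[115:185,225:295],(400,400),interpolation=2)]))
for c in ("side","top"):
    for n in ("pin_handle","pin_seat","pin_tip"): print(c,n,[(round(d["confidence"],2),np.round(d["location"],1)) for d in tip_of(c,n)])
z=RH(np.radians(10))[:,2]
for t in (-.1,0,.1):
    d=-RH(np.radians(10),t)[:,0]; B=np.array([600.2,60,300.3])-9*z
    print(t,[ (proj(c,B),proj(c,B+102*d)) for c in ("side","top")])
E
```

```text
side pin_handle [(0.81, array([324.7, 250. ])), (0.75, array([231.5, 131.4])), (0.44, array([210.3, 198.9])), (0.39, array([118.4, 296.1]))]
side pin_seat [(0.69, array([229.4, 142.2])), (0.55, array([334. , 250.5]))]
side pin_tip [(0.56, array([230.6, 168.5]))]
top pin_handle [(0.95, array([409.2, 256.4])), (0.93, array([392.5, 299.2])), (0.83, array([257.5, 140.1])), (0.61, array([299.8, 257.6])), (0.43, array([260.7, 139.8])), (0.17, array([446.2, 209.6]))]
top pin_seat [(0.82, array([392.2, 308.7])), (0.71, array([263.4, 140.7])), (0.54, array([311.1, 266.9]))]
top pin_tip [(0.95, array([389.3, 227.8])), (0.92, array([261.2, 148.4])), (0.74, array([330.9, 279.9])), (0.58, array([394.7, 338.2]))]
-0.1 [(array([229., 132.]), array([234.4, 169.4])), (array([258.6, 136. ]), array([261.7, 154.1]))]
0 [(array([229., 132.]), array([231.3, 168.4])), (array([258.6, 136. ]), array([261. , 149.8]))]
0.1 [(array([229., 132.]), array([228.2, 167.1])), (array([258.6, 136. ]), array([260.4, 145.4]))]
```

View pics/c9.png

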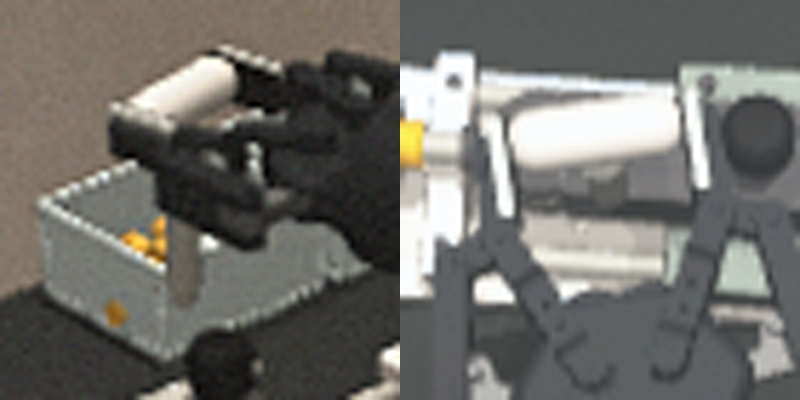

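```bash
python3 - <<'E'
from h import *
np.set_printoptions(precision=1,suppress=True)
z=RH(np.radians(10),-.06)[:,2]
B=np.array([643.,94.5,214]); T=B+16*z
arm.goto(T,RH(np.radians(10),-.06)); arm.pause(.4); st(); print(T)
a=grab_frame("side");cv2.imwrite("pics/s10.png",a)
print([(round(d["confidence"],2),np.round(d["location"],1)) for d in tip_of("side","pin_tip")], [(round(d["confidence"],2),np.round(d["location"],1)) for d in tip_of("side","fork_top")])
b=grab_frame("top");cv2.imwrite("pics/t10.png",b)
print([(round(d["confidence"],2),np.round(d["location"],1)) for d in tip_of("top","pin_tip")])
cv2.imwrite("pics/c10.png",np.hstack([cv2.resize(a[140:220,170:250],(400,400),interpolation=2),cv2.resize(b[100:180,210:290],(400,400),interpolation=2)]))
a=cv2.imread("pics/s3.png");b=cv2.imread("pics/t6.png")
cv2.imwrite("pics/c11.png",np.hstack([cv2.resize(a[140:220,170:250],(400,400),interpolation=2),cv2.resize(b[100:180,210:290],(400,400),interpolation=2)]))
print("hole pred",proj("side",[643,94.5,97]),proj("top",[643,94.5,97]),"tip pred",proj("side",[643,94.5,112]),proj("top",[643,94.5,112]))
E
```

```text
25.92 [658.7  96.7 214.3] F [ 0.2 -0.1 -1.2] T [-0.1  0.8  0. ] op 59.9
[658.7  97.3 213. ]
[(0.73, array([210.3, 194.3]))] [(0.62, array([143.1, 321.4])), (0.58, array([212.4, 198.8]))]
[(0.78, array([393.3, 337.4])), (0.67, array([331.6, 281.2])), (0.61, array([250.4, 135.3])), (0.59, array([387.2, 228. ]))]
hole pred [210.5 199.3] [249.3 140.2] tip pred [210.1 194.5] [248.9 138.5]
```

View pics/c10.png

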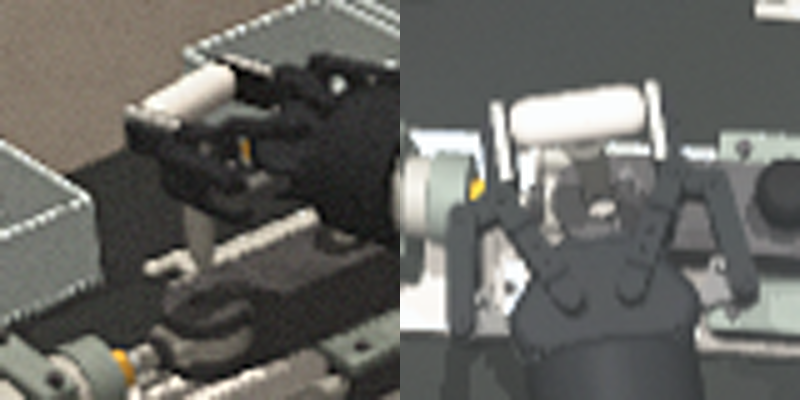

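View pics/c11.png

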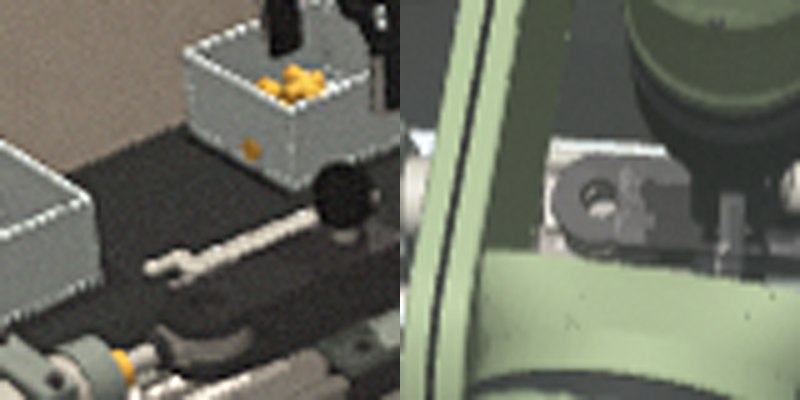

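```bash
python3 - <<'E'
from h import *
np.set_printoptions(precision=1,suppress=True)
for z in (214,187,160,112): print(z,proj("top",[643,94.5,z]),proj("side",[643,94.5,z]))
a=cv2.imread("pics/s10.png");b=cv2.imread("pics/t10.png")
x=cv2.resize(a[145:205,190:230],(400,600),interpolation=2);y=cv2.resize(b[110:155,230:260],(400,600),interpolation=2)
cv2.imwrite("pics/c12.png",np.clip(np.hstack([x,y])*1.5,0,255).astype(np.uint8))
for c,p in (("top",(250.4,135.3)),("side",(210.3,194.3))): print(onz(c,p,112))
print(tri((210.3,194.3),(250.4,135.3)))
E
```

```text
214 [245.3 124.8] [207.  160.7]
187 [246.3 128.7] [207.8 170. ]
160 [247.3 132.4] [208.7 179. ]
112 [248.9 138.5] [210.1 194.5]
[651.2  91.  112. ]
[643.5  93.4 112. ]
(array([651.2,  90.2, 107.6]), array([-0.7, -0.2,  0.5,  0.5]))
```

View pics/c12.png

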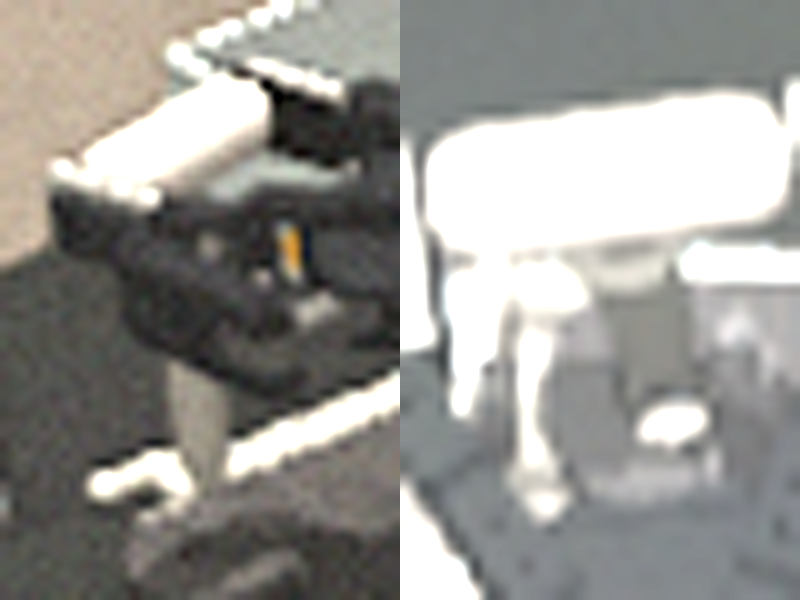

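```bash
python3 - <<'E'
from h import *
np.set_printoptions(precision=1,suppress=True)
print(tri((207.5,158.5),(245.6,122.4)))
print(tri((210.3,194.8),(249.1,138.5)))
print("hole",tri((212.4,198.8),(250,139.4)),onz("top",(250,139.4),97))
E
```

```text
(array([645.7,  92.5, 219.2]), array([-0.7, -0.2,  0.4,  0.5]))
(array([643.1,  93.9, 110.9]), array([-0.1, -0. ,  0. ,  0. ]))
hole (array([643.3,  91.2,  97.7]), array([-1. , -0.2,  0.6,  0.7])) [645.2  92.9  97. ]
```

```bash
cat >> h.py <<'E'
def tcp(tip,tilt,yaw=np.radians(10),lean=0.06):
    Rm=RH(yaw,tilt); return np.array(tip)+102*np.array([0,0,1])+16*Rm[:,2],Rm
E
python3 - <<'E'
from h import *
st()
T,Rm=tcp([643.7,93.2,112],-.05)
arm.move_linear(T,velocity=40,orientation=Rm); arm.pause(.2); st()
r=arm.move_linear(T-[0,0,35],velocity=30,contact_N=6); print(r,T-[0,0,35]); st()
arm.pause(.2); st()
a=grab_frame("side");cv2.imwrite("pics/s13.png",a)
b=grab_frame("top");cv2.imwrite("pics/t13.png",b)
x=cv2.resize(a[150:210,180:220],(400,600),interpolation=2);y=cv2.resize(b[110:155,230:260],(400,600),interpolation=2)
cv2.imwrite("pics/c13.png",np.clip(np.hstack([x,y])*1.5,0,255).astype(np.uint8))
E
```

```text
26.17 [658.7  97.2 213.2] F [-0.3  0.2 -2.2] T [-0.1   0.78 -0.04] op 60.4
 26.62 [659.4  96.  213.1] F [ 0.1  0.2 -2.6] T [-0.11  0.81 -0.  ] op 60.2
False [659.437232    95.9748986  178.20033329]
 27.93 [659.3  96.1 177.9] F [-0.9  2.6 -2.5] T [0.05 0.91 0.3 ] op 60.2
 28.13 [659.2  96.  177.9] F [-1.1  1.8 -3.3] T [0.03 0.88 0.31] op 60.4
```

View pics/c13.png

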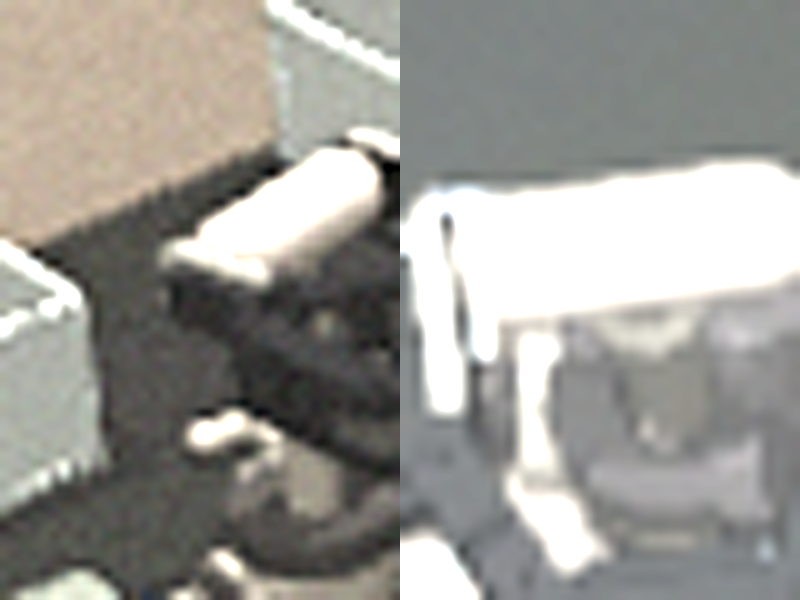

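```bash
python3 - <<'E'
from h import *
p=np.array([659.2,96.6,178.2])
for i in range(3):
    q=p.copy(); q[2]-=16*(i+1)
    r=arm.move_linear(q,velocity=35,contact_N=12); o=st(str(r))
    if r: break
E
```

```text
False 28.84 [659.1  96.3 161.5] F [ 0.6  0.4 -2.2] T [-0.14  0.82  0.03] op 60.4
False 29.45 [659.1  96.6 145.8] F [ 0.3 -0.2 -1.8] T [-0.18  0.83  0.05] op 60.3
False 30.06 [659.2  96.5 129.8] F [-0.4  0.6 -1.6] T [-0.12  0.82  0.03] op 60.5
```

```bash
python3 - <<'E'
from h import *
r=arm.move_linear([659.2,96.5,112],velocity=20,contact_N=10); st(str(r))
arm.pause(.3);st()
a=grab_frame("side");cv2.imwrite("pics/s14.png",a)
b=grab_frame("top")
cv2.imwrite("pics/c14.png",np.hstack([cv2.resize(a[140:240,170:270],(400,400),interpolation=2),cv2.resize(b[90:190,200:300],(400,400),interpolation=2)]))
E
```

```text
True 30.66 [659.7  96.6 121.9] F [-1.4 -0.   2.9] T [-0.04  0.03  0.01] op 60.6
 30.96 [659.7  96.6 121.8] F [ 0.2 -0.4  5.3] T [ 0.11 -0.27 -0.08] op 60.6
```

View pics/c14.png

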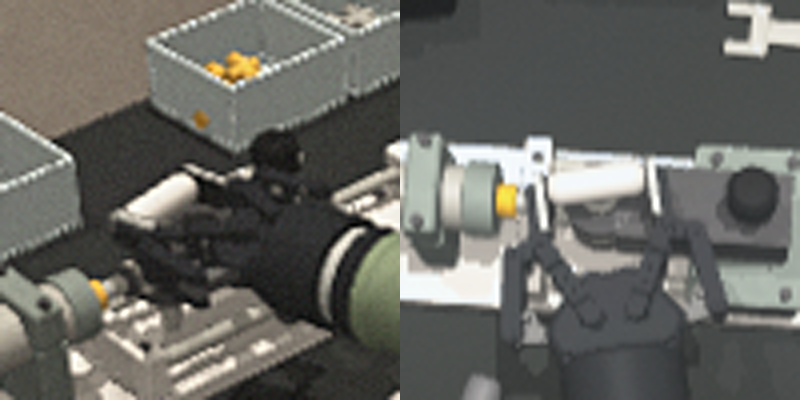

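```bash
python3 - <<'E'
from h import *
effector.ungrasp(); arm.pause(.2); o=st("open")
z=o["tcp_rot"][:,2]
r=arm.move_linear(o["tool_pos"]-z*110,velocity=120,contact_N=8); st(str(r))
r=arm.move_linear(o["tool_pos"]-z*110+[0,0,150],velocity=250); st()
a=grab_frame("side");cv2.imwrite("pics/s15.png",a)
b=grab_frame("top");cv2.imwrite("pics/t15.png",b)
for c,n in (("top","pin_handle"),("side","pin_handle"),("side","pin_seat")):
    (grab_frame(c)); print(c,n,[(round(d["confidence"],2),np.round(d["location"],1)) for d in tip_of(c,n)])
print([(proj(c,[643.5,94,124]),proj(c,[643.5,94,97])) for c in ("side","top")])
cv2.imwrite("pics/c15.png",np.hstack([cv2.resize(a[140:240,170:270],(400,400),interpolation=2),cv2.resize(b[90:190,200:300],(400,400),interpolation=2)]))
E
```

```text
open 31.63 [658.9  96.8 120. ] F [0.3 0.7 0.5] T [-0.06  0.45  0.02] op 85.6
False 32.7 [551.4  77.5 125.6] F [0.4 0.3 0.2] T [-0.11  0.42  0.01] op 85.4Traceback (most recent call last):
  File "<stdin>", line 5, in <module>
station.Unreachable: the arm cannot follow that straight line within its joint ranges
```

```bash
python3 - <<'E'
from h import *
np.set_printoptions(precision=1,suppress=True)
q=telemetry.get_obs()["q"].copy(); print(q)
q2=q.copy(); q2[1]-=25; q2[2]-=5
arm.goto_joints(q2); st()
a=grab_frame("side");cv2.imwrite("pics/s15.png",a)
b=grab_frame("top");cv2.imwrite("pics/t15.png",b)
for c,n in (("top","pin_handle"),("side","pin_handle"),("side","pin_seat")):
    print(c,n,[(round(d["confidence"],2),np.round(d["location"],1)) for d in tip_of(c,n)])
print([(proj(c,[643.5,94,124]),proj(c,[643.5,94,97])) for c in ("side","top")])
cv2.imwrite("pics/c15.png",np.hstack([cv2.resize(a[140:240,170:270],(400,400),interpolation=2),cv2.resize(b[90:190,200:300],(400,400),interpolation=2)]))
print(kin.inverse_kinematics([640,-1,260],R(-TH)))
E
```

```text
[-15.6  37.  137.8 154.2  82.7 -87.7]
 33.74 [598.7  64.5 394. ] F [-1.   0.3 -0.6] T [-0.1  0.5  0. ] op 85.3
top pin_handle [(0.79, array([247.1, 136.5])), (0.75, array([392.1, 299.3])), (0.64, array([410.5, 256.3])), (0.5, array([301.8, 258. ]))]
side pin_handle [(0.49, array([211.9, 191.3]))]
side pin_seat [(0.79, array([211.7, 200.5])), (0.47, array([334.8, 248.1]))]
[(array([209.8, 190.6]), array([210.6, 199.1])), (array([248.7, 136.8]), array([249.5, 140.1]))]
[-7.8 18.6 76.5 -0.  84.9 -5.8]
```

View pics/c15.png

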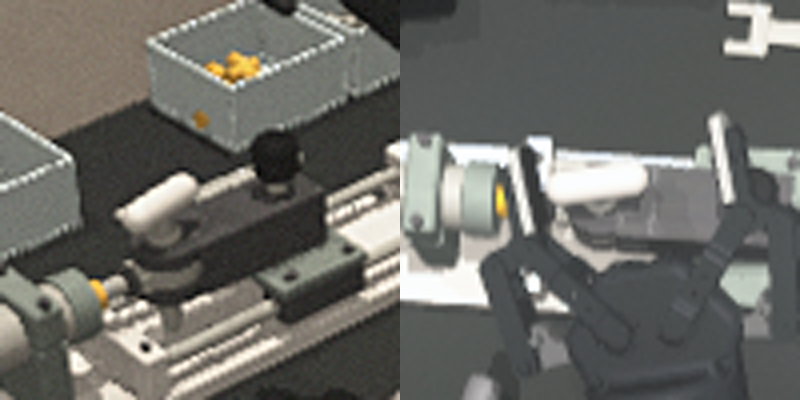

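```bash
python3 - <<'E'
from h import *
k=np.array([640.2,-1,0])
arm.goto(k+[0,0,260],R(-TH)); st()
arm.move_linear(k+[0,0,106.5],velocity=170,contact_N=8); st()
effector.gripper_close(squeeze=30); arm.pause(.2); st()
p=k+[0,0,106.5]
print(arm.move_linear(p-U*90,velocity=60,contact_N=18)); st()
print(arm.move_linear(p-U*108,velocity=20,contact_N=14)); st()
arm.pause(.3); st()
a=grab_frame("side");cv2.imwrite("pics/s16.png",a)
cv2.imwrite("pics/c16.png",cv2.resize(a[110:250,160:340],None,fx=4,fy=4))
E
```

```text
36.28 [639.6  -0.7 259.2] F [-0.3 -0.1  1.5] T [ 0.05  0.03 -0.04] op 85.2
 37.33 [641.3  -1.1 107.9] F [-0.8  0.3  1.1] T [-0.04 -0.09 -0.01] op 85.6
 38.08 [640.4  -1.1 107.2] F [-1.3 -0.2  5. ] T [ 0.01  0.34 -0.02] op 31.4
False
 39.73 [637.  -90.4 107.2] F [-2.   2.5  5.9] T [ 0.31  0.47 -0.08] op 31.0
True
 40.42 [636.6 -99.9 107.2] F [-0.2  1.7  3.5] T [-0.07  0.01 -0.02] op 31.6
 40.72 [ 636.6 -100.   107.3] F [1.6 1.2 3.9] T [-0.03 -0.21  0.01] op 31.1
```

View pics/c16.png

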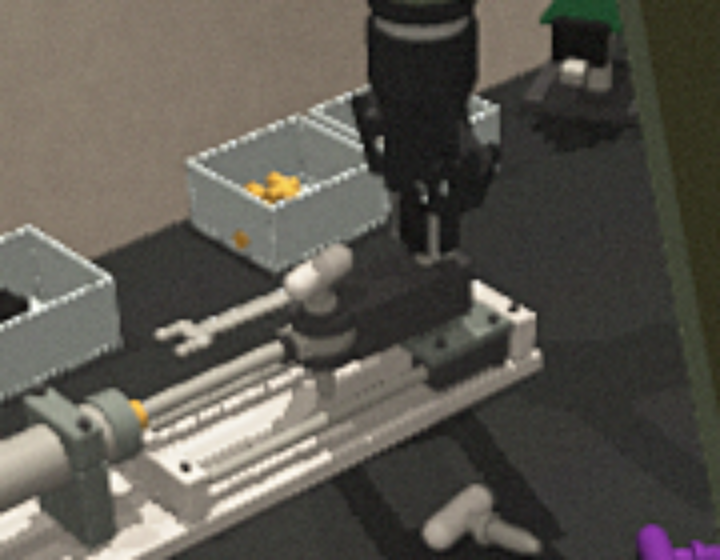

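```bash
python3 - <<'E'
from h import *
p=telemetry.get_obs()["tool_pos"].copy()
print(arm.move_linear(p-U*10,velocity=15,contact_N=20)); st()
arm.pause(.2)
effector.ungrasp(); arm.pause(.1); o=st("open")
t=o["tool_pos"].copy(); t[2]=260
arm.move_linear(t,velocity=200); st()
arm.goto([520,-180,280],R(-TH)); arm.pause(.3); st()
a=grab_frame("side");cv2.imwrite("pics/s17.png",a)
b=grab_frame("top");cv2.imwrite("pics/t17.png",b)
for c,n in (("side","pin_handle"),("side","pin_seat"),("side","pin_tip"),("top","pin_handle"),("side","carriage_knob")):
    print(c,n,[(round(d["confidence"],2),np.round(d["location"],1)) for d in tip_of(c,n)])
h=np.array([643.5,94,0])-U*100
print([[proj(c,h+[0,0,zz]).round(1) for zz in (124,97,22)] for c in ("side","top")])
cv2.imwrite("pics/c17.png",np.hstack([cv2.resize(a[130:250,200:320],(400,400),interpolation=2),cv2.resize(b[90:190,230:330],(400,400),interpolation=2)]))
E
```

```text
True
 41.27 [636.6 -99.8 107.2] F [-0.3  1.6  3.1] T [-0.09 -0.04 -0.09] op 31.5
open 42.15 [637.5 -99.7 107.8] F [ 0.2  0.1 -0.2] T [ 0.01  0.   -0.03] op 85.8
 43.06 [636.6 -99.5 258.3] F [-0.8  0.4 -0.6] T [-0.04 -0.01 -0.01] op 85.5
 43.98 [ 520.6 -179.3  279.4] F [ 0.2  0.  -0.3] T [-0.02  0.02 -0.01] op 85.1
side pin_handle [(0.79, array([238.9, 179.5])), (0.55, array([324.8, 251.2]))]
side pin_seat [(0.73, array([242.6, 185.1])), (0.51, array([336.2, 250.3]))]
side pin_tip [(0.72, array([240.1, 209.2]))]
top pin_handle [(0.71, array([391.1, 301.5])), (0.67, array([288.1, 141.8])), (0.52, array([300.4, 254.3]))]
side carriage_knob [(0.63, array([241.1, 210.9])), (0.56, array([264.2, 168.2]))]
[[array([239.5, 177.5]), array([239.9, 185.8]), array([241.1, 208.3])], [array([289.5, 139.4]), array([289.3, 142.6]), array([288.8, 150.6])]]
```

View pics/c17.png

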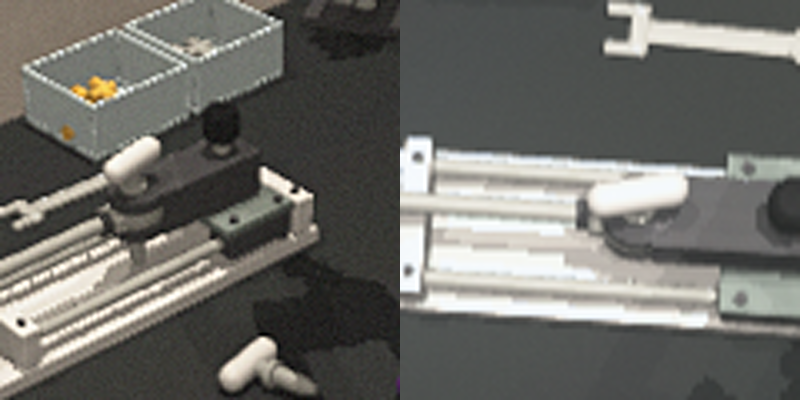

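View pics/t17.png

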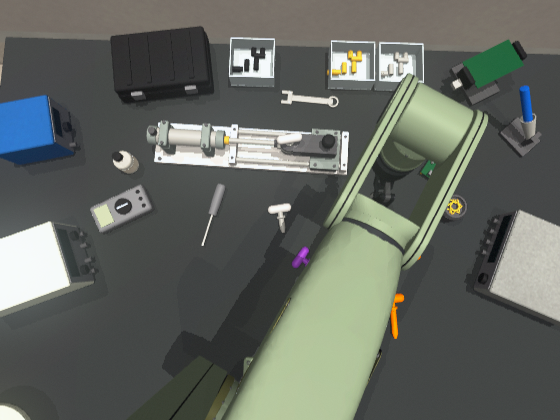

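```bash
python3 - <<'E'
from h import *
a=cv2.imread("pics/s17.png")
x=cv2.resize(a[165:220,220:285],(780,600)[:2],interpolation=2)
cv2.imwrite("pics/c18.png",np.clip(x*1.4,0,255).astype(np.uint8))
E
```

```text
(no output)
```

View pics/c18.png

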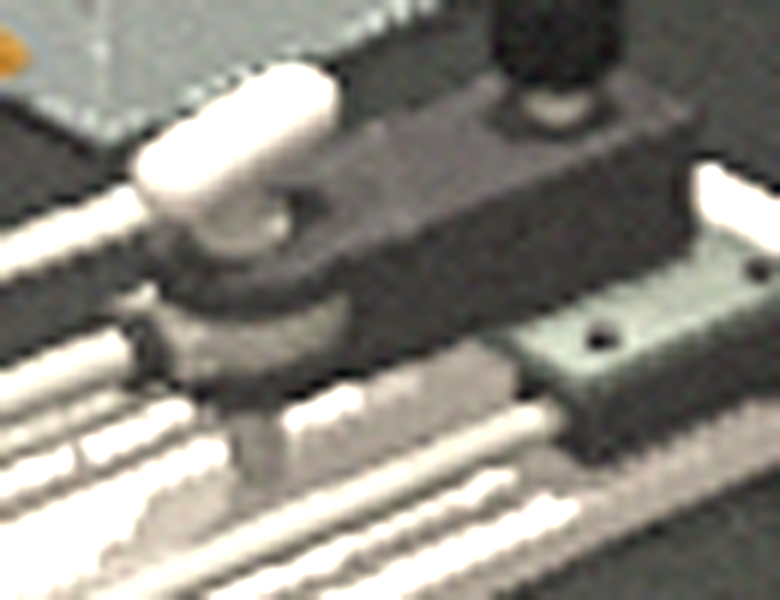

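The collar lies flat on the upper ear at about (241,185). The pin is upright and its nose shows below the eye. The carriage is against the end block, so I'm handing the job in.

```bash
python3 - <<'E'
from h import *
workorder.sign_off(); st()
E
```

```text
the job is handed in; nothing more can be done
the job is handed in; nothing more can be done
```

The job is handed in at about 44 s of the 72 s allowed, with carriage, eye and long pin coupled and the carriage drawn back. I got no verdict.

**What I did**
- I pushed the carriage by its knob to the inner stop. Contact came after about 61 mm, and a second push moved it no further.
- I picked up the bare-metal long T-pin and turned the wrist so its nose pointed down. I lowered it through fork and eye until the collar made contact, within about 2 mm of the expected height.
- I drew the carriage back by its knob until it stopped, about 99 mm from where it started. A second pull moved it no further.

**Last checks**
- **Pin:** in the side picture it stands upright, with its collar on the upper ear and its nose showing below the eye.
- **Rod and carriage:** the rod is drawn out and the carriage is at its end block.
- **Bystanders:** the stubby pin, screwdriver, multimeter, bottle and pot look unmoved by eye. The arm hides most of the circuit board, and I did not measure any of them.
- **Robot:** it is clear of everything.

**What failed or disagreed**
- At the light grip I asked for (6 N, below the gripper's stated 20 N minimum), the pin did not swing nose down, so I turned the wrist instead.
- One upward retreat line was unreachable. Nothing moved, and I used a joint move instead.
- The two cameras differed by 2–5 mm along x, so I used the knob position from the gripper for the fork. The collar's flatness is checked to about 2–3 mm at best.

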